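# Set the teacups on their saucers

## Task

Lay the tea table: carry each of the four teacups, one after another, to the saucer whose coloured ring matches the cup's rim, and set it down gently, upright, in the middle of the saucer. Keep the cups upright, and leave the saucers, the sugar bowl and the cream jug where they stand.

Things in the scene. Friction and masses are not known exactly. Their poses are not given: they have to be found in the camera images.
- cup_blue: loose white china teacup with blue lip, blue band (top 22 mm) and blue spot inside; 58 mm high, hollow, 0.10 to 0.17 kg. Foot 38 mm across, widening to 60 at 22 mm height, then almost upright to 62 at the lip: grip there, across its x axis, clear of the white loop handle on its +y side (out to 53 mm from the axis, 21 to 49 mm high). Origin: centre of its underside, on the table; z up
- saucer_blue: loose white china saucer with a broad blue ring round its rim, 120 mm across, rim 15 mm high, 0.18 kg, with a flat floor 68 mm across (a thin gold circle on it), 5 mm above the table, where the cup's foot stands. Origin: centre of its underside, on the table; z up. Place and yaw vary
- cup_green: loose white china teacup with green lip, green band (top 22 mm) and green spot inside; 58 mm high, hollow, 0.10 to 0.17 kg. Foot 38 mm across, widening to 60 at 22 mm height, then almost upright to 62 at the lip: grip there, across its x axis, clear of the white loop handle on its +y side (out to 53 mm from the axis, 21 to 49 mm high). Origin: centre of its underside, on the table; z up
- saucer_green: loose white china saucer with a broad green ring round its rim, 120 mm across, rim 15 mm high, 0.18 kg, with a flat floor 68 mm across (a thin gold circle on it), 5 mm above the table, where the cup's foot stands. Origin: centre of its underside, on the table; z up. Place and yaw vary
- cup_yellow: loose white china teacup with yellow lip, yellow band (top 22 mm) and yellow spot inside; 58 mm high, hollow, 0.10 to 0.17 kg. Foot 38 mm across, widening to 60 at 22 mm height, then almost upright to 62 at the lip: grip there, across its x axis, clear of the white loop handle on its +y side (out to 53 mm from the axis, 21 to 49 mm high). Origin: centre of its underside, on the table; z up
- saucer_yellow: loose white china saucer with a broad yellow ring round its rim, 120 mm across, rim 15 mm high, 0.18 kg, with a flat floor 68 mm across (a thin gold circle on it), 5 mm above the table, where the cup's foot stands. Origin: centre of its underside, on the table; z up. Place and yaw vary
- cup_red: loose white china teacup with red lip, red band (top 22 mm) and red spot inside; 58 mm high, hollow, 0.10 to 0.17 kg. Foot 38 mm across, widening to 60 at 22 mm height, then almost upright to 62 at the lip: grip there, across its x axis, clear of the white loop handle on its +y side (out to 53 mm from the axis, 21 to 49 mm high). Origin: centre of its underside, on the table; z up
- saucer_red: loose white china saucer with a broad red ring round its rim, 120 mm across, rim 15 mm high, 0.18 kg, with a flat floor 68 mm across (a thin gold circle on it), 5 mm above the table, where the cup's foot stands. Origin: centre of its underside, on the table; z up. Place and yaw vary
- sugar_bowl: loose white china sugar bowl with its lid (one solid piece) with silver-grey line and knob: 76 mm across, 85 mm high, two loop handles that stand out to 55 mm from its axis along +y and -y. A bystander. Origin: centre of its underside, on the table
- cream_jug: loose white china cream jug with a silver-grey lip line: 60 mm across, 87 mm high at the spout, loop handle out to 53 mm on its +y side, spout out to 48 mm on -y. It is no teacup: a bystander. Origin: centre of its underside, on the table
There are look-alikes about, which are no part of the job. Leave any brown look-alike of the saucer_blue alone.

How it is judged:
At the end, for the whole second after the job is handed in: Each of the four cups stands upright (within 0.08 rad) and at rest on the floor of the saucer of its own colour, its centre within 12 mm of the saucer's centre; no saucer is more than 30 mm and neither sugar bowl nor cream jug more than 25 mm from where it stood at the start, both upright (horizontal distance between cup_blue and saucer_blue below 0.012 m and z of cup_blue in the frame of saucer_blue between 0.0025 and 0.0085 m and angle between each of cup_blue, cup_green, cup_yellow, cup_red's own z axis and vertical below 0.08 rad and linear speed of each of cup_blue, saucer_blue, cup_green, saucer_green, cup_yellow, saucer_yellow, cup_red, saucer_red below 0.02 m/s and angular speed of each of cup_blue, cup_green, cup_yellow, cup_red below 0.2 rad/s and distance of each of saucer_blue, saucer_green, saucer_yellow, saucer_red from where it was at the start of the episode below 0.03 m and horizontal distance between cup_green and saucer_green below 0.012 m and z of cup_green in the frame of saucer_green between 0.0025 and 0.0085 m and horizontal distance between cup_yellow and saucer_yellow below 0.012 m and z of cup_yellow in the frame of saucer_yellow between 0.0025 and 0.0085 m and horizontal distance between cup_red and saucer_red below 0.012 m and z of cup_red in the frame of saucer_red between 0.0025 and 0.0085 m and distance of each of sugar_bowl, cream_jug from where it was at the start of the episode below 0.025 m and angle between each of sugar_bowl, cream_jug's own z axis and vertical below 0.1 rad); the robot touches nothing.
It fails at once if a cup is dropped: it falls from more than about 10 mm out of the fingers (faster than 0.45 m/s while they do not hold it) ((linear speed of cup_blue above 0.45 m/s and contact force between the fingers and cup_blue below 0.05 N) or (linear speed of cup_green above 0.45 m/s and contact force between the fingers and cup_green below 0.05 N) or (linear speed of cup_yellow above 0.45 m/s and contact force between the fingers and cup_yellow below 0.05 N) or (linear speed of cup_red above 0.45 m/s and contact force between the fingers and cup_red below 0.05 N)).
It fails at once if a cup is tipped by more than 0.6 rad (angle between any of cup_blue, cup_green, cup_yellow, cup_red's own z axis and vertical above 0.6 rad).
It fails at once if a cup is pressed or banged on a saucer with more than 35 N (contact force between any of cup_blue, cup_green, cup_yellow, cup_red and saucer_blue above 35 N or contact force between any of cup_blue, cup_green, cup_yellow, cup_red and saucer_green above 35 N or contact force between any of cup_blue, cup_green, cup_yellow, cup_red and saucer_yellow above 35 N or contact force between any of cup_blue, cup_green, cup_yellow, cup_red and saucer_red above 35 N).
It fails at once if a saucer is pushed more than 30 mm away (distance of any of saucer_blue, saucer_green, saucer_yellow, saucer_red from where it was at the start of the episode above 0.03 m).
It fails at once if the sugar bowl or the cream jug is moved more than 25 mm or tipped (distance of any of sugar_bowl, cream_jug from where it was at the start of the episode above 0.025 m or angle between any of sugar_bowl, cream_jug's own z axis and vertical above 0.4 rad).
It also fails if it takes over 106 s, if anything falls off the work surface, if the arm or the gripper's body presses on something with over 40 N, if the wrist force passes 120 N, or if a joint passes its speed limit or range.

## Robot

A 6-joint arm with a two-finger parallel gripper is mounted at the origin on the work surface. World frame = base frame: x ahead of the robot, y to its left, z up, the work surface at z = 0. Lengths are in m, angles in rad, forces in N, time in s.
With the tool pointing down it reaches from about 0.375 to 0.9 m from the base axis. Payload 3.1 kg.
Tool frame: the origin (TCP) lies between the finger pads; the fingertips stand 8 mm ahead of it and the grasp point (between the pads) lies 11 mm behind it; z points along the fingers, y is the line along which they close (so a half turn about z gives the same grasp; the last joint's range is limited). The gripper opens to 87 mm and grips with 3 to 60 N. Pads are 19 mm wide; open, the fingers measure 117 mm over their backs; the gripper's body (75 mm by 190 mm) begins 51 mm behind the grasp point.
Start: joints at [-0.178, 0.527, 1.433, -0, 1.181, -0.178], TCP at [0.625, 0, 0.231] pointing down, gripper open.
Joint ranges: [-3.08, 3.08], [-0.75, 2.2], [0.22, 2.44], [-1.43, 4.57], [0, 2.65], [-2.85, 2.85]. Speed limits (rad/s): [2.79, 2.79, 3.14, 3.14, 3.14, 3.14].

## Interface

Orientations are given as [roll, pitch, yaw] about the fixed x, y, z axes, in that order (R = Rz(yaw) Ry(pitch) Rx(roll)).
In Python, from rig import robot gives the robot as it stands. The module is installed in compiled form; this text tells all that it offers.
- The arm moves only by the shell command python3 -m jog 'ROWS'. ROWS is JSON, a list of rows, each a list of 3 entries, a list of its own where there are three numbers: the shift along the tool's x, y, z in mm, then the turn about the tool's z in rad, then the closure, from -1 (fully open) to 1 (shut), so that 0 is half open. In form: [[[dx, dy, dz], yaw, claw], ...]. A call has 1 to 5 rows; each row is the pose to reach, as a shift and turn from the pose commanded when the call began, along the tool's axes at that moment; what a row does not reach only later rows make up. A row lasts 1/12 s, in which the tool goes at most 41.7 mm and 7.16 degrees, less where a joint would pass 70% of its speed; a pose out of reach is approached as far as the arm can. A call with a gripper value outside its range is refused whole. The fingers move at their own pace and stop on an object; the grip force is fixed at half the most. Time passes only in rows, so rows that repeat a pose let the fingers close. It gives the time, the measured TCP pose, the force, the opening and the grip force at its end, in the units of the state.
- robot.state(): the state, without advancing time (a new reading comes with each control period).
- robot.capture(name): name is "scene" or "side" or "wrist"; returns the picture (384x512x3 uint8, red, green, blue); there is no depth.
- robot.camera_info(name): a dict with "fx", "fy", "cx", "cy" (pixels), "R" (3x3) and "t" (3): a world point X has camera coordinates R X + t. Camera axes: x right, y down, z forward; pixel columns grow to the right and rows downward; lengths in m; the calibration is good to about 2 mm. A picture is of the moment at which its call begins: read the wrist's pose just before it. camera_info takes no time and is no camera call; for the wrist camera it gives the pose at the moment of the call.
- robot.close_job(): hands the job in; it is judged then, once.
Trained networks look in the newest picture that a camera, given by its name, has taken for a name from the list of things; names that differ only in an ending like _2 or _b are one class to them, and where a whole thing is asked for, a point or a joint stands for the part that bears it (a point fixed in the world has none). Each returns a list of dicts, best first, with "confidence" (0 to 1); they miss things now and then, are a little off and sometimes report something else, mostly with a low value. They report only what shows in the picture. A call takes as long as a camera call. They do not tell look-alikes from the thing itself.
- robot.silhouettes(camera, thing): "region" (384x512 bool, what is visible of it) and "box" ([left, top, right, bottom] in pixels, round what is visible of it).
The state is a dict: "clock": time; "q": joint angles; "dq": joint speeds; "joint_torque": joint torques, N m; "ee_pos": TCP position; "tcp_rot": TCP orientation; "ft_force": force on the tool from outside, world axes, zero at the start; "ft_torque": the same for the moment, N m; "width": finger opening in m; "gripper_force": force on a finger pad.
Only numpy, scipy, OpenCV 4.12 (cv2) and the standard library are available. Lean on these libraries where they do the work, as an engineer would, in place of code of your own. Each camera call takes 0.05 s, during which the arm holds its last target. There are 200 camera calls.

## Working session

There is one attempt and no reset: what is moved stays moved. The work goes in short steps, Python scripts to look and compute and a shell command to move; the robot and the scene stay as the last step left them, time stands still between calls to the robot, and variables do not carry over. Pictures are saved under pics/ and viewed, at most 14 in all, crops included, and the job is handed in when it is done.

```bash
mkdir -p pics; cat > h.py <<'E'
import numpy as np, cv2
from rig import robot
def snap(cam,name):
    im=robot.capture(cam); cv2.imwrite(f'pics/{name}.png',im[:,:,::-1]); return im
def ray(ci,u,v,z):
    R=np.array(ci['R']);t=np.array(ci['t']);c=-R.T@t
    d=R.T@np.array([(u-ci['cx'])/ci['fx'],(v-ci['cy'])/ci['fy'],1]); return c+d*(z-c[2])/d[2]
def proj(ci,X):
    p=np.array(ci['R'])@X+np.array(ci['t']); return ci['fx']*p[0]/p[2]+ci['cx'],ci['fy']*p[1]/p[2]+ci['cy']
E
python3 - <<'E'
from h import *
np.set_printoptions(precision=3,suppress=True)
a=snap('scene','s0');b=snap('side','d0');w=snap('wrist','w0')
for c in ('scene','side','wrist'):
    ci=robot.camera_info(c);R=np.array(ci['R']);print(c,ci['fx'],ci['cx'],ci['cy'],-R.T@np.array(ci['t']),R[2])
s=robot.state();print(s['clock'],s['ee_pos'],s['tcp_rot'],s['width'])
cv2.imwrite('pics/ab.png',cv2.resize(np.vstack([a,b])[:,:,::-1],(800,1200))[0:600]);
E
```

```text
scene 405.8910539808593 252.36492665838742 191.89628025412588 [ 1.383 -0.303  0.923] [-0.688  0.267 -0.675]
side 408.0744662133682 264.48169138098643 197.73020027378354 [-0.113 -0.608  0.839] [ 0.496  0.531 -0.687]
wrist 292.34240962527764 257.07874854825593 197.05472748917657 [0.625 0.071 0.383] [-0.001 -0.259 -0.966]
0.15 [0.624 0.    0.23 ] [-3.14  -0.     1.571] 0.08712514441559002
```

View pics/s0.png

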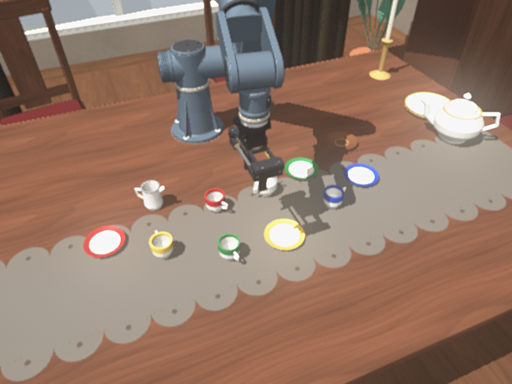

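View pics/d0.png

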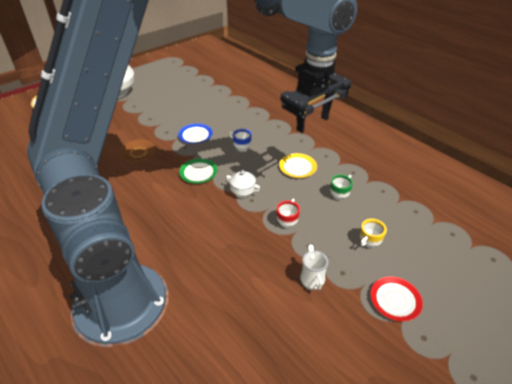

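The side view shows all four cups (blue 242,137; green 341,186; yellow 372,231; red 288,212) and their saucers (blue 195,133; green 198,172; yellow 297,166; red 396,299). The brown look-alike is at side (138,150) and scene (346,142). It's bare brown with no coloured ring, so I won't use it.

```bash
cat >> h.py <<'E'
from scipy.optimize import minimize
HUE={'blue':(108,128),'green':(50,90),'yellow':(20,34),'red':(-8,8)}
def cmask(im,col):
    h=cv2.cvtColor(im,cv2.COLOR_RGB2HSV).astype(int);lo,hi=HUE[col];H=h[...,0]
    m=(H>=lo)&(H<=hi)
    if lo<0:m|=H>=180+lo
    return m&(h[...,1]>(130 if col!='green' else 90))&(h[...,2]>50)
def hull(ci,xy,circ,S=8):
    a=np.linspace(0,2*np.pi,60)
    P=[proj(ci,np.array([xy[0]+r*np.cos(k),xy[1]+r*np.sin(k),z])) for r,z in circ for k in a]
    return cv2.convexHull(np.array(P,np.float32))
def fit(ci,mask,circ):
    # match the convex hull of the coloured pixels with the projected one: centre and overlap
    n,l,st,_=cv2.connectedComponentsWithStats(mask.astype(np.uint8),connectivity=8)
    pts=np.argwhere(mask)[:,::-1].astype(np.float32)
    corners=np.vstack([pts+np.array(o) for o in((-.5,-.5),(.5,-.5),(-.5,.5),(.5,.5))]).astype(np.float32)
    H=cv2.convexHull(corners);c=H[:,0].mean(0)
    x0=ray(ci,c[0],c[1],circ[0][1])[:2]
    def iou(p):
        G=hull(ci,p,circ);i=cv2.intersectConvexConvex(H,G)[0]
        return -i/(cv2.contourArea(H)+cv2.contourArea(G)-i)
    r=minimize(iou,x0,method='Nelder-Mead',options=dict(initial_simplex=[x0,x0+[.01,0],x0+[0,.01]],xatol=1e-4,fatol=1e-5))
    return r.x,-r.fun
CUP=[(.031,.058),(.0305,.036)];SAU=[(.060,.015)]
BODY=[(.031,.058),(.030,.022),(.019,0)]
def handle(ci,reg,xy):
    b=np.zeros(reg.shape,np.uint8);cv2.fillConvexPoly(b,np.round(hull(ci,xy,BODY)).astype(np.int32),1)
    b=cv2.dilate(b,np.ones((3,3)));res=reg&(b==0);n=res.sum()
    if n<3:return None,n
    v,u=np.argwhere(res).mean(0);p=ray(ci,u,v,.037)[:2]-xy
    return np.arctan2(p[1],p[0]),n
def inbox(m,box,pad=2):
    k=np.zeros_like(m);l,t,r,b=[int(x) for x in box];k[max(t-pad,0):b+pad+1,max(l-pad,0):r+pad+1]=1;return m&k
def look(cam,im,things):
    ci=robot.camera_info(cam)
    for th in things:
        kind,col=th.split('_')
        if kind not in('cup','saucer'):
            for s in robot.silhouettes(cam,th)[:1]:
                l,t,r,b=s['box'];print(cam,th,s['confidence'],s['box'],ray(ci,(l+r)/2,(t+b)/2,.04)[:2])
            continue
        S=[s for s in robot.silhouettes(cam,th) if s['confidence']>.3]
        S=[(inbox(cmask(im,col),s['box']).sum(),s) for s in S]
        S=sorted(S,key=lambda s:-s[0])[:1]
        for n,s in S:
            m=inbox(cmask(im,col),s['box'])&(cv2.dilate(s['region'].astype(np.uint8),np.ones((5,5)))>0)
            if m.sum()<20:print(cam,th,'nocolour',s['box']);continue
            xy,q=fit(ci,m,CUP if kind=='cup' else SAU)
            h=handle(ci,s['region'],xy) if kind=='cup' else ''
            print(cam,th,round(s['confidence'],2),s['box'],xy.round(4),'iou',round(q,3),'handle',h)
E
python3 - <<'E'
from h import *
for c in('scene','side'):
    im=snap(c,c+'1');L=[k+'_'+x for k in('cup','saucer') for x in HUE]+['sugar_bowl','cream_jug']
    look(c,im,L)
E
```

```text
scene cup_blue 0.64 [323.5, 188.9, 344.4, 210.1] [0.5938 0.2778] iou 0.154 handle (None, np.int64(1))
scene cup_green 0.84 [217.5, 233.9, 240.6, 259.5] [ 0.6635 -0.0984] iou 0.877 handle (np.float64(0.14683560203504847), np.int64(4))
scene cup_yellow 0.77 [148.6, 233.3, 170.7, 257.3] [ 0.5852 -0.274 ] iou 0.846 handle (None, np.int64(0))
scene cup_red 0.78 [201.7, 188.4, 227.7, 209.9] [ 0.4627 -0.0777] iou 0.919 handle (np.float64(0.47373037393263856), np.int64(10))
scene saucer_blue 0.62 [345.4, 164.2, 379.1, 185.9] [0.519  0.4372] iou 0.878 handle 
scene saucer_green 0.68 [284.4, 155.9, 318.9, 179.1] [0.4041 0.2583] iou 0.715 handle 
scene saucer_yellow 0.65 [268.1, 220.7, 305.4, 250.3] [0.6624 0.1233] iou 0.101 handle 
scene saucer_red 0.91 [85.0, 224.1, 127.1, 257.7] [ 0.4863 -0.4265] iou 0.948 handle 
scene sugar_bowl 0.8 [255.8, 178.3, 277.7, 193.8] [0.47598096 0.09985233]
scene cream_jug 0.6 [136.3, 180.3, 166.4, 213.9] [ 0.38168482 -0.26051789]
side cup_blue 0.81 [231.7, 129.3, 248.9, 151.4] [0.6034 0.2787] iou 0.846 handle (np.float64(1.810384898707763), np.int64(4))
side cup_green 0.58 [327.6, 172.7, 351.8, 199.1] [ 0.6714 -0.0983] iou 0.954 handle (None, np.int64(0))
side cup_yellow 0.64 [357.6, 217.6, 386.3, 247.6] [ 0.5925 -0.2742] iou 0.899 handle (None, np.int64(2))
side cup_red 0.63 [278.9, 199.1, 299.6, 225.9] [ 0.4733 -0.0754] iou 0.938 handle (None, np.int64(1))
side saucer_blue 0.61 [176.4, 120.4, 215.4, 142.7] [0.5215 0.4377] iou 0.926 handle 
side saucer_green 0.84 [179.2, 161.2, 217.3, 183.9] [0.407  0.2586] iou 0.933 handle 
side saucer_yellow 0.85 [281.1, 152.5, 316.3, 178.4] [0.6629 0.0726] iou 0.87 handle 
side saucer_red 0.92 [371.5, 277.1, 420.9, 321.5] [ 0.4842 -0.4274] iou 0.935 handle 
side sugar_bowl 0.92 [225.3, 172.8, 258.3, 196.2] [0.45174834 0.09583177]
side cream_jug 0.66 [300.2, 246.7, 327.3, 290.9] [ 0.38676544 -0.25346655]
```

```bash
python3 - <<'E'
from h import *
a=cv2.imread('pics/scene1.png');b=cv2.imread('pics/side1.png')
C=[a[225:265,140:190],a[225:265,205:255],a[180:220,192:242],a[178:218,312:362],b[120:160,220:270],b[165:205,318:368],b[210:250,350:400],b[192:232,266:316]]
C=[cv2.resize(c,(200,160),interpolation=cv2.INTER_CUBIC) for c in C]
cv2.imwrite('pics/c1.png',np.vstack([np.hstack(C[:4]),np.hstack(C[4:])]))
E
```

```text
(no output)
```

View pics/c1.png

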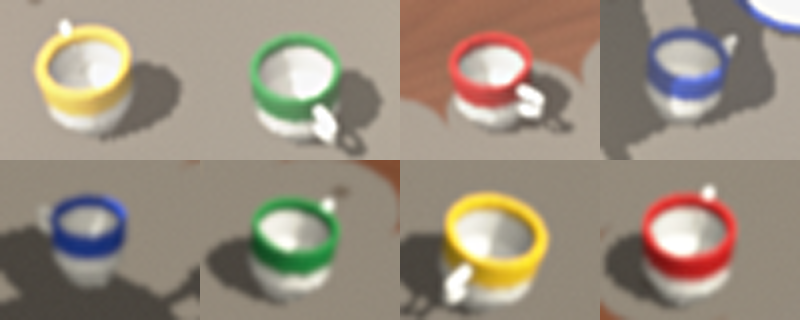

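View pics/w0.png

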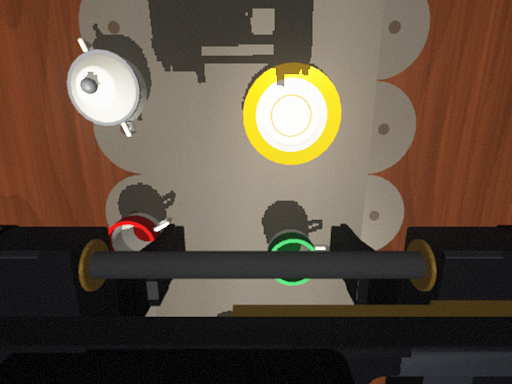

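Handles, from these crops and the wrist picture (green cup 292,258; red cup 131,238):
- Green points to about +x.
- Red points to +x and slightly +y.
- Yellow points towards the robot.
- Blue points to about +y.

I'll start with green.

```bash
cat >> h.py <<'E'
def go(xyz,phi=None):
    s=robot.state();p=np.array(s['ee_pos']);ph=s['tcp_rot'][2]
    d=np.array(xyz)-p;c,sn=np.cos(ph),np.sin(ph)
    t=0 if phi is None else (ph-phi+np.pi)%(2*np.pi)-np.pi
    print('tcp',p.round(4),'phi',round(ph,3),'q6',round(s['q'][5],2),'| rel mm',np.round(1000*np.array([c*d[0]+sn*d[1],sn*d[0]-c*d[1],-d[2]]),1),'yaw',round(t,3),'clock',s['clock'])
E
python3 -m jog '[[[-111,-41,0],0.12,-1],[[-111,-41,0],0.24,-1],[[-111,-41,0],0.36,-1],[[-111,-41,0],0.48,-1],[[-111,-41,0],0.6,-1]]'
python3 -m jog '[[[0,0,0],0.12,-1],[[0,0,0],0.24,-1],[[0,0,0],0.36,-1],[[0,0,0],0.48,-1],[[0,0,0],0.6,-1]]'
python3 -m jog '[[[0,0,0],0.12,-1],[[0,0,0],0.22,-1],[[0,0,0],0.22,-1]]'
python3 - <<'E'
from h import *
im=snap('wrist','w1');look('wrist',im,['cup_green','cup_red','cup_yellow']);go((.584,-.111,.23),.15)
E
```

```text
clock: 1.67
ee_pos: [0.5834, -0.1134, 0.2307]
tcp_rot: [3.141, 0.0, 0.961]
ft_force: [0.4, -0.0, 0.6]
width: 0.0872
gripper_force: 0.0
clock: 2.08
ee_pos: [0.584, -0.111, 0.2306]
tcp_rot: [3.142, -0.0, 0.365]
ft_force: [-0.0, 0.0, -0.2]
width: 0.0868
gripper_force: 0.0
clock: 2.33
ee_pos: [0.584, -0.111, 0.2306]
tcp_rot: [3.142, -0.0, 0.149]
ft_force: [0.6, 0.7, 1.1]
width: 0.0872
gripper_force: 0.0
wrist cup_green 0.68 [230.0, 54.5, 287.6, 138.2] [ 0.6682 -0.0985] iou 0.941 handle (np.float64(0.1484335503781099), np.int64(102))
wrist cup_red 0.82 [196.6, 228.3, 240.8, 290.2] [ 0.4686 -0.0777] iou 0.892 handle (np.float64(0.4971909973634139), np.int64(105))
wrist cup_yellow 0.62 [362.7, 170.3, 426.2, 237.5] [ 0.5906 -0.2744] iou 0.939 handle (np.float64(-3.041187327174348), np.int64(145))
tcp [ 0.584  -0.111   0.2306] phi 0.153 q6 1.04 | rel mm [-0.   0.   0.6] yaw 0.003 clock 2.5333
```

View pics/w1.png

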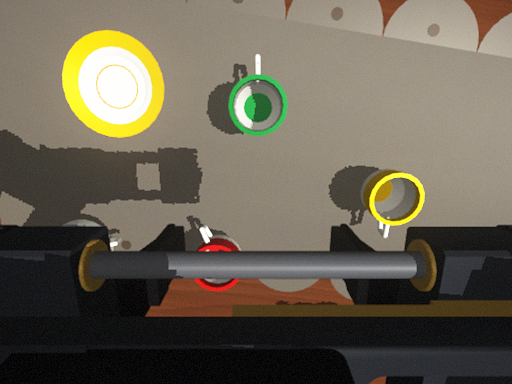

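Wrist view: green cup at (258,105) with its handle up the image at (258,65). The fit agrees with the scene and side cameras. Grasping it now.

```bash

python3 -m jog '[[[40,0,0],0,-1],[[80,0,0],0,-1],[[85,0,0],0,-1],[[85,0,40],0,-1],[[85,0,80],0,-1]]' >/dev/null
python3 -m jog '[[[0,0,40],0,-1],[[0,0,80],0,-1],[[0,0,105],0,-1],[[0,0,118],0,-1],[[0,0,118],0,-1]]'
python3 -m jog '[[[0,0,0],0,1],[[0,0,0],0,1],[[0,0,0],0,1],[[0,0,0],0,1],[[0,0,0],0,1]]'
python3 -m jog '[[[0,0,0],0,1],[[0,0,0],0,1],[[0,0,0],0,1]]'
```

```text
clock: 3.37
ee_pos: [0.6655, -0.0975, 0.0289]
tcp_rot: [-3.138, 0.006, 0.152]
ft_force: [-0.4, -0.7, -0.0]
width: 0.0871
gripper_force: 0.0
clock: 3.78
ee_pos: [0.669, -0.0985, 0.0344]
tcp_rot: [3.14, -0.003, 0.151]
ft_force: [-0.0, -0.2, 0.3]
width: 0.0615
gripper_force: 0.0
clock: 4.03
ee_pos: [0.6689, -0.0986, 0.0341]
tcp_rot: [3.14, -0.002, 0.151]
ft_force: [-0.5, 0.5, 7.2]
width: 0.0592
gripper_force: 29.9
```

```bash

python3 -m jog '[[[0,0,-10],0,1],[[0,0,-35],0,1],[[0,0,-75],0,1],[[0,0,-115],0,1],[[0,0,-146],0,1]]'
python3 -m jog '[[[-12,-16,0],0,1],[[-32,-45,0],0,1],[[-56,-77,0],0,1],[[-79,-109,0],0,1],[[-102,-142,0],0,1]]' >/dev/null
python3 -m jog '[[[-23,-32,0],0,1],[[-47,-65,0],0,1],[[-70,-97,0],0,1],[[-94,-130,0],0,1],[[-117,-162,0],0,1]]' >/dev/null
python3 -m jog '[[[-23,-32,0],0,1],[[-44,-60,0],0,1],[[-58,-80,0],0,1],[[-64,-88,0],0,1],[[-64,-88,0],0,1]]'
python3 - <<'E'
from h import *
im=snap('wrist','w2');look('wrist',im,['saucer_green','saucer_blue','cup_green','cup_blue']);go((.330,.246,.18),.15)
E
```

```text
clock: 4.45
ee_pos: [0.6683, -0.0982, 0.1813]
tcp_rot: [3.141, -0.001, 0.151]
ft_force: [1.0, 0.1, -2.1]
width: 0.0597
gripper_force: 30.0
clock: 5.7
ee_pos: [0.3272, 0.2477, 0.1787]
tcp_rot: [3.142, 0.001, 0.155]
ft_force: [0.9, -1.0, -2.1]
width: 0.0593
gripper_force: 30.0
wrist saucer_green 0.77 [196.6, 42.8, 311.8, 162.7] [0.4114 0.2618] iou 0.993 handle 
wrist saucer_blue 0.83 [46.7, 3.5, 141.8, 24.6] [0.4404 0.4222] iou 0.123 handle 
wrist cup_green 0.78 [200.4, 160.1, 319.0, 308.8] [0.3153 0.2448] iou 0.246 handle (np.float64(-2.9746700871172296), np.int64(5762))
tcp [0.3309 0.2462 0.1786] phi 0.149 q6 1.79 | rel mm [-0.9  0.1 -1.4] yaw -0.001 clock 5.95
```

View pics/w2.png

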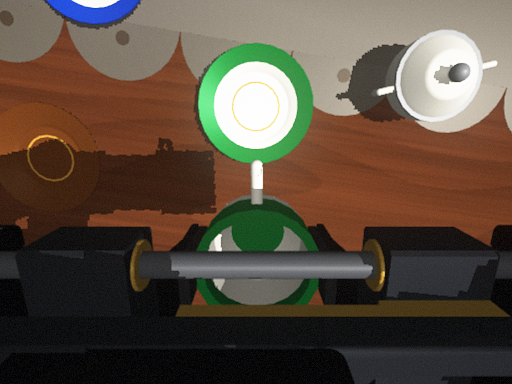

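The saucer is at (256,104) and the brown look-alike at (50,158) is left alone. The arm was still settling during that picture, so I'll measure again at rest.

```bash
python3 - <<'E'
from h import *
im=snap('wrist','w3');look('wrist',im,['saucer_green']);go((.406,.258,.1786),.15)
ci=robot.camera_info('wrist');print(ray(ci,256,106,.005))
E
```

```text
wrist saucer_green 0.57 [196.2, 45.3, 308.8, 166.2] [0.4089 0.2623] iou 0.994 handle 
tcp [0.3305 0.2462 0.1785] phi 0.149 q6 1.79 | rel mm [76.5 -0.5 -0.1] yaw -0.001 clock 6.05
[0.41352668 0.25953512 0.005     ]
```

```bash

python3 -m jog '[[[25,-1,0],0,1],[[60,-3,0],0,1],[[79,-3.5,0],0,1],[[79,-3.5,20],0,1],[[79,-3.5,55],0,1]]' >/dev/null
python3 -m jog '[[[0,0,30],0,1],[[0,0,55],0,1],[[0,0,70],0,1],[[0,0,75],0,1],[[0,0,75],0,1]]'
python3 -m jog '[[[0,0,1],0,1],[[0,0,3],0,1],[[0,0,4],0,1],[[0,0,5],0,1],[[0,0,5],0,1]]'
python3 -m jog '[[[0,0,1],0,1],[[0,0,2],0,1],[[0,0,2],0,1],[[0,0,2],0,1]]'
```

```text
clock: 6.88
ee_pos: [0.4067, 0.2614, 0.0472]
tcp_rot: [3.141, 0.003, 0.15]
ft_force: [0.9, -0.1, -2.1]
width: 0.0589
gripper_force: 30.0
clock: 7.3
ee_pos: [0.4072, 0.2623, 0.0441]
tcp_rot: [-3.141, -0.001, 0.151]
ft_force: [-0.1, 0.3, -1.6]
width: 0.0592
gripper_force: 30.0
clock: 7.63
ee_pos: [0.4069, 0.2622, 0.0415]
tcp_rot: [3.142, 0.0, 0.151]
ft_force: [0.7, -0.3, -1.8]
width: 0.0591
gripper_force: 30.0
```

```bash

python3 -m jog '[[[1,0,1],0,1],[[1,0,1.5],0,1],[[1,0,1.5],0,1],[[1,0,1.5],0,1]]'
python3 -m jog '[[[0,0,0.5],0,1],[[0,0,1],0,1],[[0,0,1],0,1],[[0,0,1],0,1]]'
```

```text
clock: 7.97
ee_pos: [0.4079, 0.2623, 0.04]
tcp_rot: [3.142, 0.0, 0.151]
ft_force: [-0.2, -0.3, -2.5]
width: 0.0593
gripper_force: 30.0
clock: 8.3
ee_pos: [0.4079, 0.2623, 0.0391]
tcp_rot: [3.142, -0.0, 0.151]
ft_force: [-0.6, -0.2, 0.2]
width: 0.0592
gripper_force: 30.0
```

```bash

python3 -m jog '[[[0,0,0],0,-1],[[0,0,0],0,-1],[[0,0,0],0,-1],[[0,0,0],0,-1],[[0,0,0],0,-1]]'
python3 -m jog '[[[0,0,0],0,-1],[[0,0,-15],0,-1],[[0,0,-40],0,-1],[[0,0,-80],0,-1],[[0,0,-120],0,-1]]'
python3 -m jog '[[[-20,0,-40],0,-1],[[-55,0,-50],0,-1],[[-80,0,-55],0,-1],[[-80,0,-55],0,-1],[[-80,0,-55],0,-1]]'
python3 - <<'E'
from h import *
im=snap('wrist','w4');im=snap('wrist','w4');look('wrist',im,['saucer_green'])
ci=robot.camera_info('wrist')
m=cmask(im,'green');print(m.sum());
CUP2=[(r,z+.005) for r,z in CUP]
# band vs saucer ring: keep pixels inside the expected hull grown by 3 px
b=np.zeros(m.shape,np.uint8);cv2.fillConvexPoly(b,np.round(hull(ci,(.4085,.2625),CUP2)).astype(np.int32),1)
print(fit(ci,m&(cv2.dilate(b,np.ones((5,5)))>0),CUP2));go((.53,.278,.23),1.8)
E
```

```text
clock: 8.72
ee_pos: [0.408, 0.2624, 0.0391]
tcp_rot: [-3.142, -0.0, 0.151]
ft_force: [0.2, -0.3, -0.2]
width: 0.0831
gripper_force: 0.0
clock: 9.13
ee_pos: [0.4067, 0.2618, 0.1594]
tcp_rot: [3.141, 0.004, 0.151]
ft_force: [0.3, 0.7, 0.5]
width: 0.0869
gripper_force: 0.0
clock: 9.55
ee_pos: [0.3276, 0.2502, 0.2146]
tcp_rot: [-3.141, -0.001, 0.152]
ft_force: [0.4, 0.1, -0.1]
width: 0.087
gripper_force: 0.0
wrist saucer_green 0.88 [208.1, 53.2, 309.3, 161.5] [0.4098 0.2624] iou 0.993 handle 
5531
(array([0.40757352, 0.26169161]), np.float64(0.978930886580371))
tcp [0.3301 0.2506 0.2139] phi 0.151 q6 1.8 | rel mm [201.8   2.9 -16.1] yaw -1.649 clock 9.7
```

View pics/w4.png

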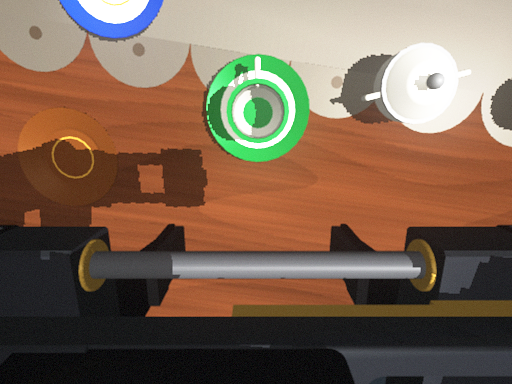

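The green cup stands about 2 mm off its saucer centre. In the wrist view its lip is at (258,110) inside the ring at (258,108). Blue is next.

```bash

python3 -m jog '[[[35,13,-4],0,-1],[[70,25,-8],0,-1],[[105,38,-12],0,-1],[[140,50,-16],0,-1],[[175,62,-16],0,-1]]' >/dev/null
python3 -m jog '[[[35,13,0],-0.12,-1],[[70,25,0],-0.24,-1],[[90,32,0],-0.36,-1],[[100,36,0],-0.48,-1],[[100,36,0],-0.6,-1]]' >/dev/null
python3 -m jog '[[[0,0,0],-0.12,-1],[[0,0,0],-0.24,-1],[[0,0,0],-0.36,-1],[[0,0,0],-0.48,-1],[[0,0,0],-0.6,-1]]' >/dev/null
python3 -m jog '[[[0,0,0],-0.12,-1],[[0,0,0],-0.24,-1],[[0,0,0],-0.36,-1],[[0,0,0],-0.45,-1],[[0,0,0],-0.45,-1]]'
python3 - <<'E'
from h import *
im=snap('wrist','w5');im=snap('wrist','w5');look('wrist',im,['cup_blue','saucer_blue','saucer_yellow']);go((.598,.278,.032),1.8)
E
```

```text
clock: 11.37
ee_pos: [0.6163, 0.1943, 0.2285]
tcp_rot: [-3.14, -0.0, 1.802]
ft_force: [-0.3, -0.6, 0.1]
width: 0.0871
gripper_force: 0.0
wrist cup_blue 0.73 [231.7, 52.4, 292.3, 137.2] [0.6004 0.2765] iou 0.962 handle (np.float64(1.819528983229235), np.int64(95))
wrist saucer_yellow 0.72 [231.5, 225.3, 312.4, 306.4] [0.6661 0.0755] iou 0.942 handle 
tcp [0.6157 0.1946 0.2296] phi 1.799 q6 -0.1 | rel mm [ 85.2   1.7 197.6] yaw -0.001 clock 11.6167
```

View pics/w5.png

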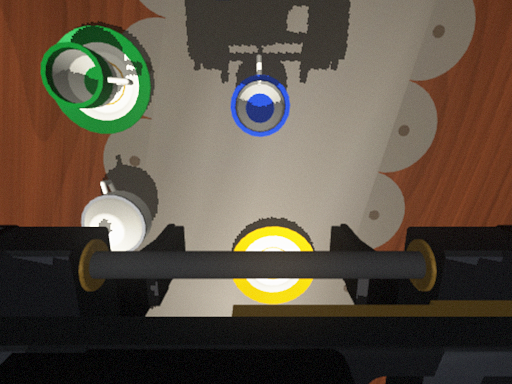

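The blue cup is at (260,105) with its handle straight up the image, so the grip line is clear of it.

```bash

python3 -m jog '[[[40,1.5,0],0,-1],[[78,3,0],0,-1],[[83,3.5,0],0,-1],[[83,3.5,40],0,-1],[[83,3.5,80],0,-1]]' >/dev/null
python3 -m jog '[[[0,0,40],0,-1],[[0,0,80],0,-1],[[0,0,105],0,-1],[[0,0,116],0,-1],[[0,0,116],0,-1]]'
python3 -m jog '[[[0,0,0],0,1],[[0,0,0],0,1],[[0,0,0],0,1],[[0,0,0],0,1],[[0,0,0],0,1]]' >/dev/null
python3 -m jog '[[[0,0,0],0,1],[[0,0,0],0,1],[[0,0,0],0,1]]'
python3 -c "
from h import *
go((.540,.352,.18))"
```

```text
clock: 12.45
ee_pos: [0.5979, 0.2756, 0.0309]
tcp_rot: [-3.135, 0.0, 1.8]
ft_force: [-0.3, 0.8, 0.0]
width: 0.0871
gripper_force: 0.0
clock: 13.12
ee_pos: [0.6005, 0.2765, 0.0356]
tcp_rot: [3.14, -0.0, 1.801]
ft_force: [-1.3, -1.3, 6.1]
width: 0.0591
gripper_force: 29.8
tcp [0.6005 0.2765 0.0356] phi 1.801 q6 0.03 | rel mm [  87.3  -41.6 -144.4] yaw 0 clock 13.1167
```

```bash

python3 -m jog '[[[0,0,-10],0,1],[[0,0,-35],0,1],[[0,0,-75],0,1],[[0,0,-115],0,1],[[0,0,-144],0,1]]'
python3 -m jog '[[[18,-9,0],0,1],[[50,-24,0],0,1],[[78,-37,0],0,1],[[87,-42,0],0,1],[[87,-42,0],0,1]]' >/dev/null
python3 -m jog '[[[0,0,0],0,1],[[0,0,0],0,1]]'
python3 - <<'E'
from h import *
im=snap('wrist','w6');look('wrist',im,['saucer_blue']);go((.521,.437,.04))
E
```

```text
clock: 13.53
ee_pos: [0.6006, 0.2766, 0.1815]
tcp_rot: [3.139, -0.0, 1.801]
ft_force: [0.8, 1.0, -1.5]
width: 0.0596
gripper_force: 29.9
clock: 14.12
ee_pos: [0.5401, 0.3506, 0.178]
tcp_rot: [3.141, 0.001, 1.8]
ft_force: [0.6, -0.5, -0.7]
width: 0.0594
gripper_force: 29.9
wrist saucer_blue 0.78 [200.6, 41.1, 315.0, 159.3] [0.5206 0.4363] iou 0.987 handle 
tcp [0.5403 0.3503 0.1779] phi 1.799 q6 0.17 | rel mm [ 88.8   0.8 137.9] yaw 0 clock 14.2167
```

View pics/w6.png

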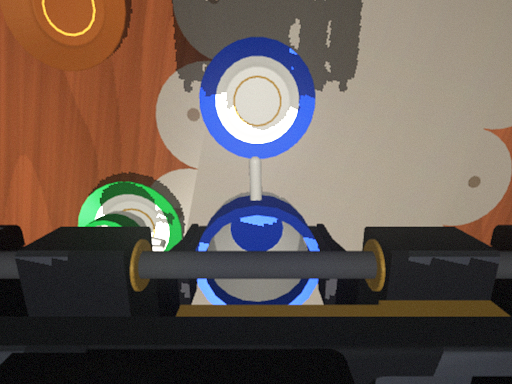

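The blue-ringed saucer is at (258,98). The brown one at (70,10) has no blue ring, so this is the right target.

```bash

python3 -m jog '[[[25,0,0],0,1],[[62,0,0],0,1],[[88,0.3,0],0,1],[[88,0.3,20],0,1],[[88,0.3,55],0,1]]' >/dev/null
python3 -m jog '[[[0,0,30],0,1],[[0,0,55],0,1],[[0,0,70],0,1],[[0,0,75],0,1],[[0,0,75],0,1]]'
python3 -m jog '[[[0,0,1],0,1],[[0,0,3],0,1],[[0,0,5],0,1],[[0,0,5],0,1],[[0,0,5],0,1]]'
python3 -m jog '[[[0,0,0.5],0,1],[[0,0,1],0,1],[[0,0,1],0,1]]'
```

```text
clock: 15.05
ee_pos: [0.5194, 0.4358, 0.0461]
tcp_rot: [-3.138, 0.001, 1.799]
ft_force: [0.4, 0.9, -0.9]
width: 0.0592
gripper_force: 29.9
clock: 15.47
ee_pos: [0.5197, 0.4374, 0.0439]
tcp_rot: [3.14, -0.0, 1.801]
ft_force: [0.6, -1.3, -1.6]
width: 0.0596
gripper_force: 29.9
clock: 15.72
ee_pos: [0.5194, 0.4373, 0.0422]
tcp_rot: [3.141, -0.0, 1.801]
ft_force: [0.5, -0.9, -2.0]
width: 0.0592
gripper_force: 29.9
```

```bash

python3 -m jog '[[[0,0,0.5],0,1],[[0,0,1],0,1],[[0,0,1],0,1],[[0,0,1],0,1]]'
python3 -m jog '[[[0,0,0.4],0,1],[[0,0,0.8],0,1],[[0,0,0.8],0,1],[[0,0,0.8],0,1]]'
```

```text
clock: 16.05
ee_pos: [0.5193, 0.4372, 0.0409]
tcp_rot: [-3.141, 0.0, 1.801]
ft_force: [0.1, 0.3, -1.3]
width: 0.0594
gripper_force: 29.9
clock: 16.38
ee_pos: [0.5194, 0.4373, 0.0407]
tcp_rot: [3.141, -0.0, 1.801]
ft_force: [-1.1, -0.7, 2.0]
width: 0.0591
gripper_force: 29.8
```

```bash

python3 -m jog '[[[0,0,0],0,-1],[[0,0,0],0,-1],[[0,0,0],0,-1],[[0,0,0],0,-1],[[0,0,0],0,-1]]'
python3 -m jog '[[[0,0,0],0,-1],[[0,0,-15],0,-1],[[0,0,-40],0,-1],[[0,0,-80],0,-1],[[0,0,-120],0,-1]]'
python3 -m jog '[[[-20,0,-40],0,-1],[[-55,0,-60],0,-1],[[-80,0,-70],0,-1],[[-80,0,-70],0,-1],[[-80,0,-70],0,-1]]' >/dev/null
cat >> h.py <<'E'
CUP2=[(r,z+.005) for r,z in CUP]
def placed(im,col,xy):
    ci=robot.camera_info('wrist');m=cmask(im,col)
    b=np.zeros(m.shape,np.uint8);cv2.fillConvexPoly(b,np.round(hull(ci,xy,CUP2)).astype(np.int32),1)
    print('placed',col,fit(ci,m&(cv2.dilate(b,np.ones((5,5)))>0),CUP2))
E
python3 - <<'E'
from h import *
im=snap('wrist','w7');im=snap('wrist','w7');look('wrist',im,['saucer_blue'])
placed(im,'blue',(.5194,.4373));go((.394,-.118,.23),.497)
E
```

```text
clock: 16.8
ee_pos: [0.5195, 0.4372, 0.0402]
tcp_rot: [3.142, -0.0, 1.801]
ft_force: [-0.4, -0.6, -0.6]
width: 0.0832
gripper_force: 0.0
clock: 17.22
ee_pos: [0.5183, 0.4365, 0.1599]
tcp_rot: [-3.138, 0.001, 1.801]
ft_force: [0.6, 0.7, 0.5]
width: 0.0868
gripper_force: 0.0
wrist saucer_blue 0.61 [210.5, 61.3, 309.6, 159.0] [0.5194 0.437 ] iou 0.99 handle 
placed blue (array([0.51791056, 0.43753959]), np.float64(0.9863849706518922))
tcp [0.5367 0.3599 0.2291] phi 1.801 q6 0.19 | rel mm [-432.6 -248.2   -0.9] yaw 1.304 clock 17.7833
```

Blue is within about 2 mm. Red is next.

```bash

python3 -m jog '[[[-34,-20,0],0,-1],[[-69,-40,0],0,-1],[[-104,-60,0],0,-1],[[-139,-80,0],0,-1],[[-173,-99,0],0,-1]]' >/dev/null
python3 -m jog '[[[-34,-20,0],0,-1],[[-69,-40,0],0,-1],[[-104,-60,0],0,-1],[[-139,-80,0],0,-1],[[-173,-99,0],0,-1]]' >/dev/null
python3 -m jog '[[[-34,-20,0],0.12,-1],[[-65,-38,0],0.24,-1],[[-80,-46,0],0.36,-1],[[-87,-50,0],0.48,-1],[[-87,-50,0],0.6,-1]]' >/dev/null
python3 -m jog '[[[0,0,0],0.12,-1],[[0,0,0],0.24,-1],[[0,0,0],0.36,-1],[[0,0,0],0.48,-1],[[0,0,0],0.6,-1]]' >/dev/null
python3 -m jog '[[[0,0,0],0.1,-1],[[0,0,0],0.1,-1],[[0,0,0],0.1,-1]]'
python3 - <<'E'
from h import *
im=snap('wrist','w8');look('wrist',im,['cup_red']);go((.4686,-.0777,.034),.497)
E
```

```text
clock: 19.7
ee_pos: [0.395, -0.118, 0.2296]
tcp_rot: [-3.14, 0.001, 0.505]
ft_force: [-0.2, 0.4, 0.6]
width: 0.0871
gripper_force: 0.0
wrist cup_red 0.8 [227.5, 55.3, 290.5, 135.9] [ 0.47   -0.0764] iou 0.942 handle (np.float64(0.48607069464859215), np.int64(108))
tcp [ 0.3949 -0.1183  0.2298] phi 0.504 q6 0.5 | rel mm [ 84.1  -0.  195.8] yaw 0.007 clock 19.8
```

View pics/w8.png

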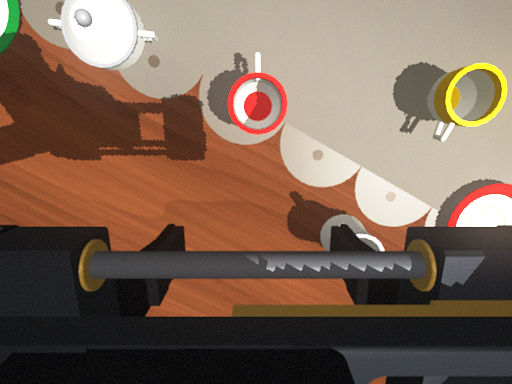

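The red cup is at (257,103) with its handle up the image. The bowl (100,25) and the jug (345,235) are clear of the gripper.

```bash

python3 -m jog '[[[40,0,0],0,-1],[[80,0,0],0,-1],[[86,0,0],0,-1],[[86,0,40],0,-1],[[86,0,80],0,-1]]' >/dev/null
python3 -m jog '[[[0,0,40],0,-1],[[0,0,80],0,-1],[[0,0,105],0,-1],[[0,0,115],0,-1],[[0,0,115],0,-1]]'
python3 -m jog '[[[0,0,0],0,1],[[0,0,0],0,1],[[0,0,0],0,1],[[0,0,0],0,1],[[0,0,0],0,1]]' >/dev/null
python3 -m jog '[[[0,0,0],0,1],[[0,0,0],0,1],[[0,0,0],0,1]]'
python3 -c "
from h import *
go((.413,-.463,.18))"
```

```text
clock: 20.63
ee_pos: [0.4688, -0.077, 0.0332]
tcp_rot: [-3.137, 0.003, 0.502]
ft_force: [0.3, 0.6, 0.0]
width: 0.087
gripper_force: 0.0
clock: 21.3
ee_pos: [0.4708, -0.0776, 0.0363]
tcp_rot: [3.14, -0.001, 0.501]
ft_force: [-0.5, 0.7, 6.3]
width: 0.0595
gripper_force: 29.8
tcp [ 0.4708 -0.0776  0.0363] phi 0.501 q6 0.67 | rel mm [-235.8  310.3 -143.7] yaw 0 clock 21.3
```

```bash

python3 -m jog '[[[0,0,-10],0,1],[[0,0,-35],0,1],[[0,0,-75],0,1],[[0,0,-115],0,1],[[0,0,-144],0,1]]'
python3 -m jog '[[[-12,16,0],0,1],[[-36,48,0],0,1],[[-60,79,0],0,1],[[-85,111,0],0,1],[[-109,143,0],0,1]]' >/dev/null
python3 -m jog '[[[-24,32,0],0,1],[[-48,64,0],0,1],[[-73,95,0],0,1],[[-97,127,0],0,1],[[-114,150,0],0,1]]' >/dev/null
python3 -m jog '[[[-10,14,0],0,1],[[-13,17,0],0,1],[[-13,17,0],0,1],[[-13,17,0],0,1],[[-13,17,0],0,1]]'
python3 - <<'E'
from h import *
im=snap('wrist','w9');look('wrist',im,['saucer_red']);go((.485,-.427,.0413))
E
```

```text
clock: 21.72
ee_pos: [0.4706, -0.0776, 0.1825]
tcp_rot: [3.14, -0.002, 0.501]
ft_force: [0.1, -1.3, -1.4]
width: 0.0592
gripper_force: 29.9
clock: 22.97
ee_pos: [0.4122, -0.4605, 0.1792]
tcp_rot: [-3.139, -0.0, 0.502]
ft_force: [0.6, 0.1, -1.3]
width: 0.0595
gripper_force: 29.9
wrist saucer_red 0.71 [208.7, 48.5, 322.8, 166.1] [ 0.4866 -0.4269] iou 0.991 handle 
tcp [ 0.4125 -0.4609  0.1794] phi 0.503 q6 0.05 | rel mm [ 79.9   5.2 138.1] yaw 0 clock 23.0667
```

View pics/w9.png

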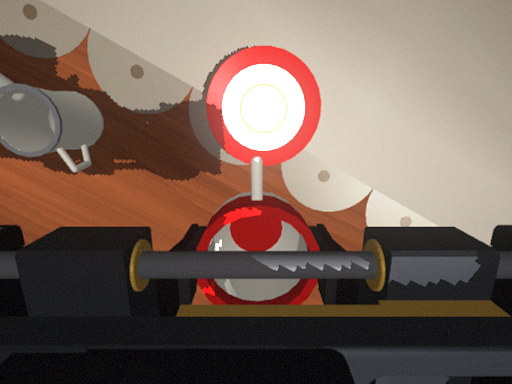

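Red saucer at (264,105), and the held cup's handle is at (257,178).

```bash

python3 -m jog '[[[25,2,0],0,1],[[60,4,0],0,1],[[81,6,0],0,1],[[81,6,20],0,1],[[81,6,55],0,1]]' >/dev/null
python3 -m jog '[[[0,0,30],0,1],[[0,0,55],0,1],[[0,0,70],0,1],[[0,0,75],0,1],[[0,0,75],0,1]]' >/dev/null
python3 -m jog '[[[0,0,1],0,1],[[0,0,3],0,1],[[0,0,5],0,1],[[0,0,5],0,1],[[0,0,5],0,1]]'
python3 -m jog '[[[0,0,0.5],0,1],[[0,0,1],0,1],[[0,0,1],0,1],[[0,0,1],0,1]]'
```

```text
clock: 24.32
ee_pos: [0.4863, -0.4294, 0.045]
tcp_rot: [3.141, -0.0, 0.501]
ft_force: [-0.1, 0.7, -2.5]
width: 0.0593
gripper_force: 29.9
clock: 24.65
ee_pos: [0.486, -0.4291, 0.0433]
tcp_rot: [-3.142, 0.0, 0.501]
ft_force: [-0.2, -0.1, -1.9]
width: 0.0595
gripper_force: 29.9
```

```bash

python3 -m jog '[[[1,-1.7,0.5],0,1],[[1,-1.7,1],0,1],[[1,-1.7,1],0,1],[[1,-1.7,1],0,1]]'
python3 -m jog '[[[0,0,0.5],0,1],[[0,0,1],0,1],[[0,0,1],0,1],[[0,0,1],0,1]]'
```

```text
clock: 24.98
ee_pos: [0.4861, -0.427, 0.0421]
tcp_rot: [-3.141, 0.0, 0.501]
ft_force: [0.4, -1.2, -1.8]
width: 0.0593
gripper_force: 29.9
clock: 25.32
ee_pos: [0.4862, -0.4272, 0.0415]
tcp_rot: [3.141, -0.0, 0.501]
ft_force: [-0.4, -0.1, 0.5]
width: 0.0593
gripper_force: 29.9
```

```bash

python3 -m jog '[[[0,0,0.3],0,1],[[0,0,0.3],0,-1],[[0,0,0.3],0,-1],[[0,0,0.3],0,-1],[[0,0,0.3],0,-1]]'
python3 -m jog '[[[0,0,0],0,-1],[[0,0,0],0,-1],[[0,0,-15],0,-1],[[0,0,-40],0,-1],[[0,0,-80],0,-1]]'
python3 -m jog '[[[0,0,-40],0,-1],[[-20,0,-80],0,-1],[[-55,0,-100],0,-1],[[-80,0,-110],0,-1],[[-80,0,-110],0,-1]]' >/dev/null
python3 -m jog '[[[0,0,0],0,-1],[[0,0,0],0,-1]]' >/dev/null
python3 - <<'E'
from h import *
im=snap('wrist','w10');look('wrist',im,['saucer_red'])
placed(im,'red',(.4863,-.427));go((.506,-.283,.23),.10)
E
```

```text
clock: 25.73
ee_pos: [0.4861, -0.4272, 0.0408]
tcp_rot: [3.142, -0.0, 0.501]
ft_force: [0.1, -0.8, -0.1]
width: 0.0786
gripper_force: 0.0
clock: 26.15
ee_pos: [0.4841, -0.4249, 0.1179]
tcp_rot: [-3.133, 0.002, 0.501]
ft_force: [0.4, -1.1, -0.6]
width: 0.0873
gripper_force: 0.0
wrist saucer_red 0.75 [209.1, 59.3, 310.1, 161.7] [ 0.4862 -0.426 ] iou 0.987 handle 
placed red (array([ 0.48631906, -0.42563669]), np.float64(0.9772035426344049))
tcp [ 0.4164 -0.4643  0.2296] phi 0.502 q6 0.05 | rel mm [ 165.8 -115.8   -0.4] yaw 0.402 clock 26.8333
```

Red is placed within about 1 mm. Yellow is next.

```bash

python3 -m jog '[[[33,-23,0],0,-1],[[66,-46,0],0,-1],[[99,-69,0],0,-1],[[132,-92,0],0,-1],[[166,-116,0],0.1,-1]]' >/dev/null
python3 -m jog '[[[0,0,0],0.1,-1],[[0,0,0],0.2,-1],[[0,0,0],0.3,-1],[[0,0,0],0.3,-1],[[0,0,0],0.3,-1]]'
python3 - <<'E'
from h import *
im=snap('wrist','w11');look('wrist',im,['cup_yellow']);go((.5906,-.2744,.034),.1)
E
```

```text
clock: 27.67
ee_pos: [0.5062, -0.283, 0.23]
tcp_rot: [-3.14, 0.001, 0.105]
ft_force: [0.2, 0.8, -0.0]
width: 0.0868
gripper_force: 0.0
wrist cup_yellow 0.61 [228.8, 74.2, 288.1, 154.5] [ 0.5897 -0.2747] iou 0.931 handle (np.float64(-3.057025479850964), np.int64(116))
tcp [ 0.506  -0.2837  0.2303] phi 0.103 q6 0.76 | rel mm [ 85.1  -0.5 196.3] yaw 0.003 clock 27.7667
```

View pics/w11.png

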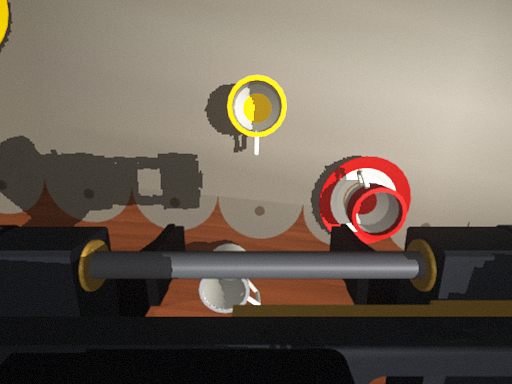

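The yellow cup is at (257,106) with its handle pointing down the image at (257,145), in line with the tool's x axis. Grasping it.

```bash

python3 -m jog '[[[40,0,0],0,-1],[[80,0,0],0,-1],[[84.5,0,0],0,-1],[[84.5,0,40],0,-1],[[84.5,0,80],0,-1]]' >/dev/null
python3 -m jog '[[[0,0,40],0,-1],[[0,0,80],0,-1],[[0,0,105],0,-1],[[0,0,115],0,-1],[[0,0,115],0,-1]]'
python3 -m jog '[[[0,0,0],0,1],[[0,0,0],0,1],[[0,0,0],0,1],[[0,0,0],0,1],[[0,0,0],0,1]]' >/dev/null
python3 -m jog '[[[0,0,0],0,1],[[0,0,0],0,1],[[0,0,0],0,1]]'
python3 -c "
from h import *
go((.585,.066,.18))"
```

```text
clock: 28.6
ee_pos: [0.5879, -0.2746, 0.0328]
tcp_rot: [-3.137, 0.005, 0.101]
ft_force: [-0.1, 0.3, 0.5]
width: 0.0868
gripper_force: 0.0
clock: 29.27
ee_pos: [0.5905, -0.2756, 0.0374]
tcp_rot: [3.141, -0.001, 0.101]
ft_force: [-0.9, 1.5, 6.2]
width: 0.0592
gripper_force: 29.8
tcp [ 0.5905 -0.2756  0.0374] phi 0.101 q6 0.86 | rel mm [  28.9 -340.4 -142.6] yaw 0 clock 29.2667
```

```bash

python3 -m jog '[[[0,0,-10],0,1],[[0,0,-35],0,1],[[0,0,-75],0,1],[[0,0,-115],0,1],[[0,0,-143],0,1]]'
python3 -m jog '[[[2,-20,0],0,1],[[5,-60,0],0,1],[[8,-100,0],0,1],[[12,-140,0],0,1],[[15,-180,0],0,1]]' >/dev/null
python3 -m jog '[[[3,-40,0],0,1],[[7,-80,0],0,1],[[11,-120,0],0,1],[[13,-150,0],0,1],[[14,-160,0],0,1]]' >/dev/null
python3 -m jog '[[[0,0,0],0,1],[[0,0,0],0,1],[[0,0,0],0,1],[[0,0,0],0,1]]'
python3 - <<'E'
from h import *
im=snap('wrist','w12');look('wrist',im,['saucer_yellow']);go((.665,.0745,.0424))
E
```

```text
clock: 29.68
ee_pos: [0.5908, -0.2763, 0.1827]
tcp_rot: [3.139, -0.003, 0.101]
ft_force: [-0.3, -1.0, -0.4]
width: 0.0594
gripper_force: 29.9
clock: 30.85
ee_pos: [0.5849, 0.0637, 0.179]
tcp_rot: [3.141, -0.0, 0.099]
ft_force: [-0.6, -0.2, -1.4]
width: 0.0597
gripper_force: 29.9
wrist saucer_yellow 0.75 [197.7, 44.6, 313.8, 166.6] [0.666  0.0745] iou 0.989 handle 
tcp [0.5849 0.0639 0.1789] phi 0.098 q6 1.39 | rel mm [ 80.8  -2.7 136.5] yaw 0 clock 30.95
```

View pics/w12.png

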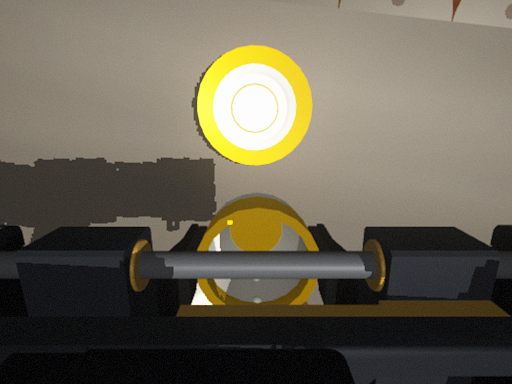

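Yellow saucer at (255,104), with the yellow cup in the grip.

```bash

python3 -m jog '[[[25,-1,0],0,1],[[60,-2,0],0,1],[[81.5,-2.5,0],0,1],[[81.5,-2.5,20],0,1],[[81.5,-2.5,55],0,1]]' >/dev/null
python3 -m jog '[[[0,0,30],0,1],[[0,0,55],0,1],[[0,0,70],0,1],[[0,0,75],0,1],[[0,0,75],0,1]]' >/dev/null
python3 -m jog '[[[0,0,1],0,1],[[0,0,3],0,1],[[0,0,4],0,1],[[0,0,4],0,1],[[0,0,4],0,1]]'
python3 -m jog '[[[0,0,0.5],0,1],[[0,0,1],0,1],[[0,0,1],0,1],[[0,0,1],0,1]]'
```

```text
clock: 32.2
ee_pos: [0.6659, 0.0763, 0.0459]
tcp_rot: [3.141, -0.001, 0.101]
ft_force: [0.2, 0.8, -0.5]
width: 0.0597
gripper_force: 29.9
clock: 32.53
ee_pos: [0.6654, 0.0763, 0.044]
tcp_rot: [-3.142, 0.0, 0.101]
ft_force: [1.3, -0.1, -1.5]
width: 0.0595
gripper_force: 29.9
```

```bash

python3 -m jog '[[[0,1.5,0.5],0,1],[[0,1.5,1],0,1],[[0,1.5,1],0,1],[[0,1.5,1],0,1]]'
python3 -m jog '[[[0,0,0.5],0,1],[[0,0,1],0,1],[[0,0,1],0,1],[[0,0,1],0,1]]'
```

```text
clock: 32.87
ee_pos: [0.6655, 0.0747, 0.0428]
tcp_rot: [-3.142, 0.0, 0.101]
ft_force: [-0.4, 0.9, -0.8]
width: 0.0597
gripper_force: 29.9
clock: 33.2
ee_pos: [0.6657, 0.0748, 0.0425]
tcp_rot: [3.141, -0.0, 0.101]
ft_force: [-1.6, -0.3, 2.9]
width: 0.0594
gripper_force: 29.9
```

The cup has made contact, so I'll release, back off and check.

```bash

python3 -m jog '[[[0,0,0],0,-1],[[0,0,0],0,-1],[[0,0,0],0,-1],[[0,0,0],0,-1],[[0,0,0],0,-1]]'
python3 -m jog '[[[0,0,0],0,-1],[[0,0,-15],0,-1],[[0,0,-40],0,-1],[[0,0,-80],0,-1],[[0,0,-120],0,-1]]'
python3 -m jog '[[[-20,0,-40],0,-1],[[-55,0,-60],0,-1],[[-80,0,-70],0,-1],[[-80,0,-70],0,-1],[[-80,0,-70],0,-1]]' >/dev/null
python3 -m jog '[[[0,0,0],0,-1],[[0,0,0],0,-1]]' >/dev/null
python3 - <<'E'
from h import *
im=snap('wrist','w13');look('wrist',im,['saucer_yellow'])
placed(im,'yellow',(.6657,.0745));a=snap('side','d2');b=snap('scene','s2')
for c,i in(('side',a),('scene',b)): look(c,i,['saucer_'+k for k in HUE]+['sugar_bowl','cream_jug'])
cv2.imwrite('pics/fin.png',np.vstack([np.hstack([cv2.resize(i[:,:,::-1],(400,300)) for i in(im,b)]),cv2.resize(a[110:310,160:430,::-1],(800,593))[:300]*0])[:300])
cv2.imwrite('pics/fin.png',np.vstack([np.hstack([cv2.resize(im[:,:,::-1],(400,300)),cv2.resize(b[140:270,70:400,::-1],(400,300))]),cv2.resize(a[115:325,160:440,::-1],(800,300))]))
E
```

```text
clock: 33.62
ee_pos: [0.6655, 0.0748, 0.0417]
tcp_rot: [-3.142, 0.0, 0.101]
ft_force: [-0.1, -0.4, -0.3]
width: 0.0832
gripper_force: 0.0
clock: 34.03
ee_pos: [0.6643, 0.0748, 0.1616]
tcp_rot: [-3.141, 0.004, 0.101]
ft_force: [1.7, 0.1, -0.3]
width: 0.0872
gripper_force: 0.0
wrist saucer_yellow 0.79 [207.3, 59.3, 307.0, 161.7] [0.666  0.0746] iou 0.984 handle 
placed yellow (array([0.66402249, 0.07547048]), np.float64(0.967002408820534))
side saucer_blue 0.69 [178.2, 123.8, 215.3, 143.5] [0.5236 0.4399] iou 0.898 handle 
side saucer_green 0.68 [178.5, 160.6, 220.3, 186.4] [0.407  0.2586] iou 0.931 handle 
side saucer_yellow 0.96 [279.1, 155.5, 314.9, 177.4] [0.6624 0.0721] iou 0.915 handle 
side saucer_red 0.84 [367.5, 273.4, 420.8, 319.8] [ 0.4836 -0.4278] iou 0.947 handle 
side sugar_bowl 0.64 [228.2, 172.3, 257.3, 197.8] [0.452299   0.09212775]
side cream_jug 0.69 [302.3, 244.8, 326.4, 290.9] [ 0.38993749 -0.25249524]
scene saucer_blue 0.71 [344.9, 163.9, 379.2, 187.0] [0.5203 0.4362] iou 0.835 handle 
scene saucer_green 0.91 [283.6, 161.0, 316.1, 178.6] [0.4093 0.2596] iou 0.929 handle 
scene saucer_yellow 0.9 [268.2, 224.7, 304.5, 248.5] [0.6679 0.075 ] iou 0.66 handle 
scene saucer_red 0.98 [83.6, 224.1, 124.1, 257.0] [ 0.488  -0.4266] iou 0.95 handle 
scene sugar_bowl 0.71 [254.9, 170.2, 279.7, 193.0] [0.45636739 0.11033764]
scene cream_jug 0.82 [133.7, 178.7, 163.9, 213.9] [ 0.37477291 -0.26731815]
```

View pics/fin.png

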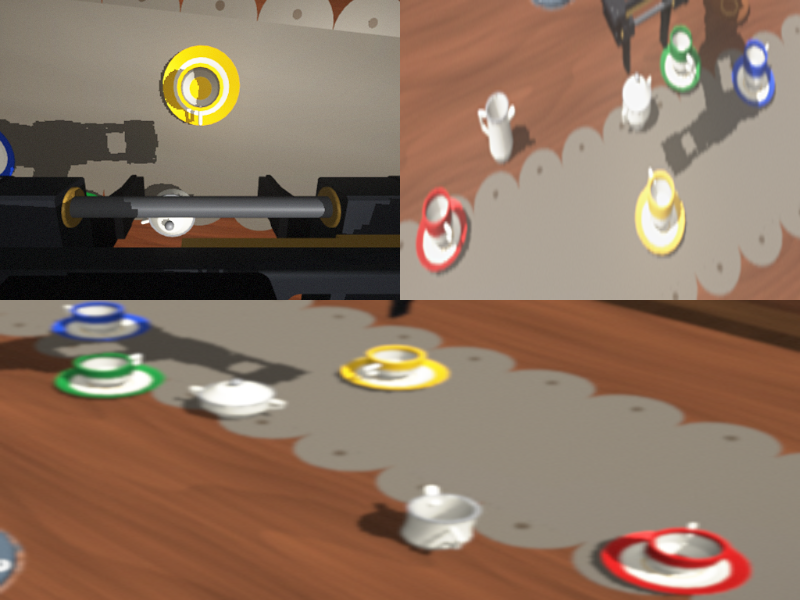

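All four cups stand upright in their own saucers, within about 3 mm of centre. In the combined picture the yellow cup is at (201,87), with red, green and blue also seated. Neither saucers nor bystanders have moved, so I'm handing in.

```bash
python3 -c "
from rig import robot
print(robot.close_job())"
```

```text
the job is handed in; nothing more can be done
None
```

All four teacups are upright on the saucers of their own colours, within about 3 mm of centre by the wrist camera; the saucers, sugar bowl and cream jug show no movement beyond camera error, and the job was handed in at about 35 s without a verdict being returned.

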